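# Close the balance's draught shield and tare the jar

## Robot

A 6-joint arm with a two-finger parallel gripper is mounted at the origin on the work surface. World frame = base frame: x ahead of the robot, y to its left, z up, the work surface at z = 0. Lengths are in m, angles in rad, forces in N, time in s.
With the tool pointing down it reaches from about 0.3 to 0.875 m from the base axis. Payload 4.2 kg.
Tool frame: the origin (TCP) lies at the very end of the fingers, on their centre line; the grasp point (between the pads) lies 19 mm behind it; z points along the fingers, y is the direction in which the jaws open and shut (so a half turn about z gives the same grasp; the last joint's range is limited). The gripper opens to 85 mm and grips with 20 to 120 N. Pads are 22 mm wide; open, the fingers measure 114 mm over their backs; the gripper's body (76 mm by 85 mm) begins 54 mm behind the grasp point. The pads swing forward as they close: fully open they stand 13 mm farther back than shut.
Start: joints at [-1.136, 0.32, 1.565, -0, 1.257, -0.02], TCP at [0.253, -0.517, 0.231] pointing down, gripper open.
Joint ranges: [-3.11, 3.11], [-0.84, 2.01], [0.21, 2.61], [-1.34, 4.49], [0.05, 2.63], [-2.56, 2.56]. Speed limits (rad/s): [2.57, 2.57, 3.14, 3.14, 3.14, 3.14].

## Interface

Orientations are given as [roll, pitch, yaw] about the fixed x, y, z axes, in that order (R = Rz(yaw) Ry(pitch) Rx(roll)).
In Python, from station import bot gives the robot as it stands.
- The arm moves only by the tool arm_command, never from a script. Its argument "commands" is a list of rows, each an object with "slide": the shift along the tool's x, y, z in mm, a list of three; "roll": the turn about the tool's z in rad. In form: [{"slide": [x, y, z], "roll": roll}, ...]. A call has 1 to 5 rows; each row is the pose to reach, as a shift and turn from the pose commanded when the call began, along the tool's axes at that moment; what a row does not reach only later rows make up. A row lasts 1/10 s, in which the tool goes at most 50 mm and 8.59 degrees, less where a joint would pass 70% of its speed; a pose out of reach is approached as far as the arm can. A call with a gripper value outside its range is refused whole. "grip" is the finger opening in mm, from 0 to 85.4, set as the call begins (left out, the last holds). The fingers move at their own pace and stop on an object; "grip_force" is the grip in N (left out, the last holds). Time passes only in rows, so rows that repeat a pose let the fingers close. It gives the time, the measured TCP pose, the force and the opening at its end, in the units of the state.
- bot.sense(): the state, without advancing time (a new reading comes with each control period).
- bot.capture(name): name is "scene" or "side" or "wrist"; returns the picture (400x640x3 uint8, red, green, blue); there is no depth.
- bot.camera_params(name): a dict with "camera_matrix" (3x3 intrinsics, pixels), "k1" (the pictures are not rectified: a ray, as slopes to the right and down, at radius r is drawn at 1 + k1 r^2 times it, then the intrinsics apply), "rvec" (rotation vector, rad) and "tvec" (3), from world to camera coordinates, as OpenCV has them; the wrist camera has in their place "hand_eye" (4x4, takes a point from camera to tool coordinates, whose origin is the TCP and whose axes are the flange's). Camera axes: x right, y down, z forward; pixel columns grow to the right and rows downward; lengths in m; the calibration is good to about 2 mm. A picture is of the moment at which its call begins: read the wrist's pose just before it. camera_params takes no time and is no camera call.
- bot.finish_job(): hands the job in, once; it reports no verdict.
The state is a dict: "clock": time; "joint_pos": joint angles; "joint_velocities": joint speeds; "joint_torque": joint torques, N m; "ee_pos": TCP position; "tcp_rot": TCP orientation; "force": force on the tool from outside, world axes, zero at the start; "moment": the same for the moment, N m; "grip_width": finger opening in m.
Only numpy, scipy, OpenCV 4.12 (cv2) and the standard library are available. Lean on these libraries where they do the work, as an engineer would, in place of code of your own. Each camera call takes 0.05 s, during which the arm holds its last target.

## Task

The cream jar is standing on the balance, ready to be tared before the next ingredient is weighed in. With your fingertips only, gripping and lifting nothing, gently push the two open glass doors of the draught shield (the top one and the one on its right-hand side) fully shut, and only then press the wide blue tare key right down and let it go. Leave the left door shut, the red power key unpressed, the jar on the pan untouched, and everything around the balance where it stands.

Things in the scene. Friction and masses are not known exactly. Their poses are not given: they have to be found in the camera images.
- balance: laboratory balance fixed on the table, white base 300 deep (x) x 210 wide (y) x 65 mm high; origin: centre of its underside. x points to its back (roughly away from the robot), y to its left as the user sees it, z up. On it a dark-framed glass shield box: x -30 to +140, y -97 to +97, z 65 to 247 mm. In front of the box a sloping console, 46 to 63 mm high, with display and keys.
- top_door (a joint): how far the glass top door is open, m: 0 = fully shut, 0.115 = fully open, its rear then sticking out behind the box. It slides level along the balance's x axis, closing to -x (towards the user) against a firm buffer. Sliding friction about 1 to 2 N; stays where it is left.
- top_grip (a point): centre of the top door's blue grip, an upright bar across the door near its front edge: 8 mm thick (x), 60 mm long (y), 22 mm high. The point is 11 mm below the bar's top edge, 11 mm above the glass, 255 mm above the table, and moves with the door (at balance x -14, y 0 when shut). Behind the bar is only flat glass, so it can be pushed shut from behind.
- right_door (a joint): how far the glass door on the shield's right side (balance -y) is open, m: 0 = fully shut, 0.115 = as far back as it goes. Slides and behaves just like the top door: closing to balance -x.
- right_grip (a point): centre of the right door's blue grip, an upright fin near the door's front edge: 8 mm thick (x), 50 mm high, reaching 30 mm out from the glass (y). The point is 15 mm out from the glass (13 mm out from the frame rail above it), 208 mm above the table, 39 mm below the shield's top, and moves with the door (balance x -14, y -110 when shut). Behind the fin is only flat glass.
- left_door (a joint): the same door on the left side (balance +y), m open; it starts shut (0) and is to stay shut.
- tare_key (a joint): travel of the blue tare key, m: 0 = up, 0.004 = right down. A springy key: it starts to give at about 1 N and is right down at about 4 N; it springs back when let go.
- tare_key_top (a point): middle of the top face of the wide blue tare key, 20 mm (x) x 40 mm (y), standing 6 mm above the console, about 56 mm above the table, at balance x -119, y 0, 88 mm in front of the shield's glass. It faces up, leaning 8 deg towards the user.
- power_key (a joint): travel of the small red power key (18 x 18 mm, on the console 72 mm to the left of the tare key), m: 0 = up; it is not to be pressed.
- cream_jar: open white jar, 62 mm wide, 60 mm high, inside the shield on the round steel pan (90 mm wide, top 78 mm above the table, middle at balance x +55, y 0); origin at the centre of its underside.
- jar_lid: brass-coloured screw lid of the jar, 66 mm wide, 16 mm high, lying on the table to the right of the console; origin at the centre of its underside.
- amber_bottle: amber dropper bottle, 35 mm wide, 96 mm high, on the table to the right of the balance, about 260 mm from its middle; origin at the centre of its underside.
- green_bottle: green dropper bottle, 33 mm wide, 89 mm high, on the table to the left of the console; origin at the centre of its underside.
- pump_bottle: greenish bottle with a white pump top, 50 mm wide, 141 mm high, to the left of the shield; origin at the centre of its underside.
- spatula: spatula 170 mm long, lying on the table well to the right of the balance; origin under its middle, x along its length.
- bowl: white ceramic bowl, 124 mm wide, 55 mm high, on the table well to the right; origin at the centre of its underside.
There are look-alikes about, which are no part of the job. Of the things like the cream_jar, leave any that is orange; of the rest the larger one is meant.

How it is judged:
By the outcome, as a careful person would: the job done as asked, in the order asked, and still so for the second after the job is handed in, with the robot touching nothing.
It also fails if it takes over 58 s, if anything falls off the work surface, if the arm or the gripper's body presses on something with over 40 N, if the wrist force passes 120 N, or if a joint passes its speed limit or range.

## Working session

There is one attempt and no reset: what is moved stays moved. The work goes in short steps, Python scripts to look and compute and a tool call to move; the robot and the scene stay as the last step left them, time stands still between calls to the robot, and variables do not carry over. Pictures are saved under pics/ and viewed, and the job is handed in when it is done.

Besides the shell and the picture viewer there is one more tool, called after ">>>" as name([rows], argument=value, ...), one row to a line, values as JSON. arm_command: Moves the arm, as the interface text tells. Its arguments: {"type":"object","properties":{"commands":{"type":"array"},"grip":{"type":"number"},"grip_force":{"type":"number"}},"required":["commands"]}

```bash
ls; mkdir -p pics; python3 - <<'E'
from station import bot
import cv2
print(bot.sense())
for n in ["scene","side","wrist"]:
    im=bot.capture(n); cv2.imwrite(f"pics/{n}0.png",im[:,:,::-1]); p=bot.camera_params(n); print(n,p)
E
```

```text
pics
{'clock': 0.0, 'joint_pos': array([-1.13599478e+00,  3.20321330e-01,  1.56568176e+00,  3.90532980e-06,
        1.25741212e+00, -1.99832335e-02]), 'joint_velocities': array([-1.23138029e-03,  9.97414166e-04, -5.38654597e-07, -9.68176751e-04,
        2.52802289e-04, -2.16258084e-03]), 'joint_torque': array([ 2.00885799e-03, -4.15521455e+01, -2.34167540e+01,  2.35920916e-04,
        8.13410268e-03, -1.76230252e-06]), 'ee_pos': array([ 0.25238744, -0.51611308,  0.2304643 ]), 'tcp_rot': array([-3.13977054e+00, -4.01303057e-05,  4.54783538e-01]), 'force': array([ 0.1244916 , -1.43135854,  0.31462929]), 'moment': array([-0.02517   ,  0.02776663,  0.02087529]), 'grip_width': 0.08510944027887322}
scene {'camera_matrix': array([[403.31922449,   0.        , 321.86863333],
       [  0.        , 403.31922449, 202.96838845],
       [  0.        ,   0.        ,   1.        ]]), 'k1': -0.05834662015747806, 'rvec': array([ 2.48743402, -1.20189353,  0.23988302]), 'tvec': array([-0.39622841,  0.48583354,  1.14374042])}
side {'camera_matrix': array([[434.50093266,   0.        , 312.32225958],
       [  0.        , 434.50093266, 199.05617317],
       [  0.        ,   0.        ,   1.        ]]), 'k1': -0.015206459998370265, 'rvec': array([ 0.85449245, -2.3421129 ,  1.29693269]), 'tvec': array([0.45644593, 0.34876942, 1.11359471])}
wrist {'camera_matrix': array([[339.04411607,   0.        , 321.59514   ],
       [  0.        , 339.04411607, 201.28240178],
       [  0.        ,   0.        ,   1.        ]]), 'k1': -0.0295943036512774, 'hand_eye': array([[ 1.68300248e-03, -9.49624953e-01, -3.13384135e-01,
         8.07975879e-02],
       [ 9.99998057e-01,  1.27666204e-03,  1.50182803e-03,
        -3.75558957e-04],
       [-1.02608774e-03, -3.13386053e-01,  9.49625257e-01,
        -1.42445727e-01],
       [ 0.00000000e+00,  0.00000000e+00,  0.00000000e+00,
         1.00000000e+00]])}
```

View pics/scene0.png

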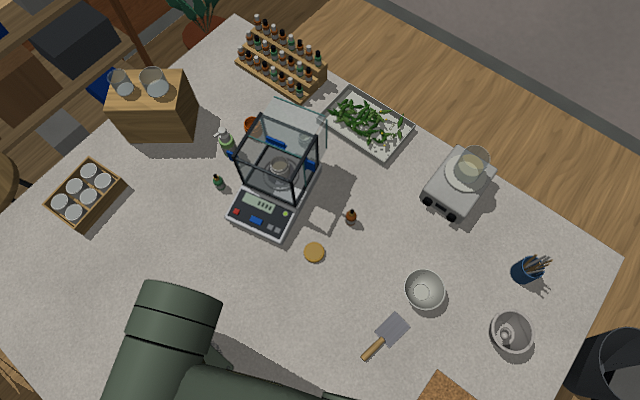

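View pics/side0.png

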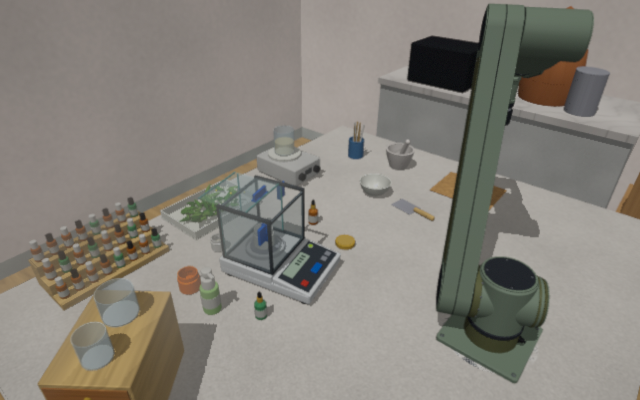

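View pics/wrist0.png

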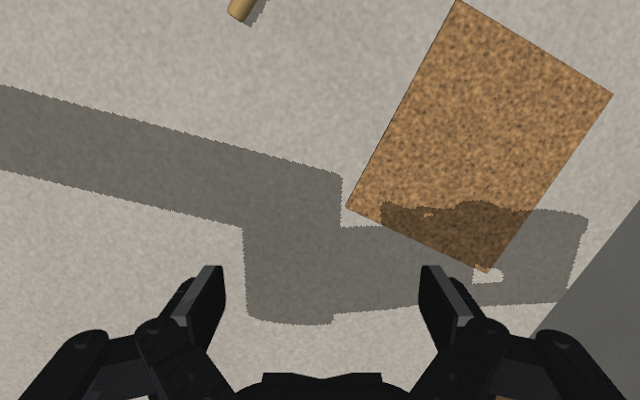

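The scene picture shows the balance at about (270,190) with both doors open, and the side picture shows it at about (275,240). I'll enlarge both.

```bash
python3 - <<'E'
import cv2
a=cv2.imread('pics/scene0.png')[85:255,190:370]; cv2.imwrite('pics/sc_z.png',cv2.resize(a,None,fx=3.5,fy=3.5,interpolation=cv2.INTER_CUBIC))
a=cv2.imread('pics/side0.png')[165:325,190:360]; cv2.imwrite('pics/si_z.png',cv2.resize(a,None,fx=3.5,fy=3.5,interpolation=cv2.INTER_CUBIC))
E
```

```text
(no output)
```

View pics/sc_z.png

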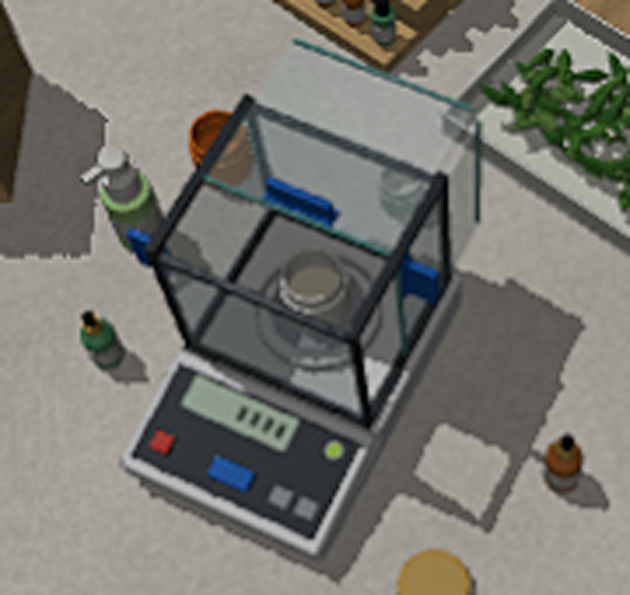

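View pics/si_z.png

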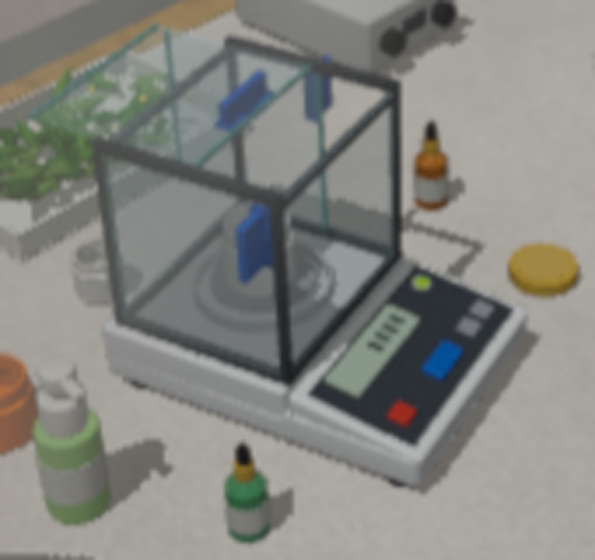

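```bash
cat > h.py <<'E'
import numpy as np, cv2
from station import bot
from scipy.optimize import least_squares
def proj(name,P,tool=None):
    p=bot.camera_params(name); P=np.atleast_2d(P)
    if name=='wrist':
        R,t=tool; T=np.eye(4);T[:3,:3]=R;T[:3,3]=t; T=np.linalg.inv(T@p['hand_eye']); c=P@T[:3,:3].T+T[:3,3]
    else: c=P@cv2.Rodrigues(p['rvec'])[0].T+p['tvec']
    s=c[:,:2]/c[:,2:]; r2=(s**2).sum(1,keepdims=True); s=s*(1+p['k1']*r2); K=p['camera_matrix']
    return s*[K[0,0],K[1,1]]+K[:2,2]
def rot(rpy):
    from scipy.spatial.transform import Rotation as R
    return R.from_euler('xyz',rpy).as_matrix()
def b2w(q,P):
    c,s=np.cos(q[2]),np.sin(q[2]); return np.atleast_2d(P)@np.array([[c,-s,0],[s,c,0],[0,0,1]]).T+[q[0],q[1],0]
E
python3 - <<'E'
from h import *
M=np.array([[-30,97,247],[-30,-97,247],[140,97,247],[140,-97,247],[-119,0,56],[-119,72,54],[-150,0,0],[-150,0,0]])[:6]/1000.
S=np.array([[157,257],[358,337],[250,99],[443,178],[231,473],[161,441],[302,201],[420,279]])/3.5+[190,85]
D=np.array([[278,200],[396,88],[100,145],[233,42],[442,359],[402,414],[243,100],[318,88]])/3.5+[190,165]
def pts(q): return b2w(q,np.vstack([M,[[-.014+q[3],0,.255],[-.014+q[4],-.110,.208]]]))
f=lambda q:np.r_[(proj('scene',pts(q))-S).ravel(),(proj('side',pts(q))-D).ravel()]
for cams in [0,1]:
    r=least_squares(f,[.6,0,0,.1,.1],loss='soft_l1')
print(r.x.round(4)); print(f(r.x).reshape(2,8,2).round(1))
q=r.x
print('grips,tare',b2w(q,[[-.014+q[3],0,.255],[-.014+q[4],-.110,.208],[-.119,0,.056]]).round(3))
# triangulate grips & corners
for i in range(8):
    g=lambda X:np.r_[(proj('scene',X)-S[i]).ravel(),(proj('side',X)-D[i]).ravel()]
    t=least_squares(g,pts(q)[i]); print(i,t.x.round(4),pts(q)[i].round(4),np.abs(t.fun).max().round(2))
E
```

```text
[0.5818 0.1584 0.2226 0.0768 0.0744]
[[[-4.5 -2.9]
  [-1.5  0.6]
  [-1.8 -2.4]
  [ 1.4 -1.4]
  [-0.8 -0.4]
  [-0.4 -0.1]
  [-0.8 -1.2]
  [ 0.2 -0.3]]

 [[ 0.6 -0.7]
  [ 2.5 -2.9]
  [-1.9 -1.6]
  [-0.2 -2.8]
  [ 1.2 -0.8]
  [ 0.9 -0.6]
  [ 0.7 -0.9]
  [ 0.7 -0.7]]]
grips,tare [[0.643 0.172 0.255]
 [0.665 0.064 0.208]
 [0.466 0.132 0.056]]
0 [0.5387 0.2382 0.2354] [0.5311 0.2464 0.247 ] 1.18
1 [0.5817 0.0595 0.2354] [0.5739 0.0572 0.247 ] 0.02
2 [0.6971 0.2784 0.2391] [0.6969 0.2839 0.247 ] 0.03
3 [0.7369 0.0976 0.2397] [0.7398 0.0947 0.247 ] 0.08
4 [0.4689 0.132  0.0506] [0.4657 0.1321 0.056 ] 0.46
5 [0.4517 0.2031 0.0509] [0.4498 0.2023 0.054 ] 0.32
6 [0.645  0.1715 0.2499] [0.643  0.1722 0.255 ] 0.57
7 [0.6658 0.0656 0.2052] [0.665  0.0644 0.208 ] 0.26
```

```bash
cat >> h.py <<'E'
def go(w,yaw):
    s=bot.sense(); R=rot(s['tcp_rot']); d=R.T@(np.array(w)-s['ee_pos'])*1000
    roll=(s['tcp_rot'][2]-yaw+np.pi)%(2*np.pi)-np.pi
    print('t',round(s['clock'],2),'pos',s['ee_pos'].round(4),'yaw',round(s['tcp_rot'][2],3),'F',s['force'].round(1),'slide',d.round(1),'roll',round(roll,3),'j',s['joint_pos'].round(2))
E
python3 - <<'E'
from h import *
q=[.5818,.1584,.2226]
go(b2w(q,[-.05,0,.40])[0],.2226+np.pi)
E
```

```text
t 0.15 pos [ 0.2524 -0.5162  0.2307] yaw 0.455 F [-0.3  0.4 -1.2] slide [ 543.6 -473.1 -168.7] roll -2.909 j [-1.14  0.32  1.57  0.    1.26 -0.02]
```

>>> arm_command([
  {"slide": [0, 0, -50], "roll": -0.15},
  {"slide": [20, -18, -95], "roll": -0.3},
  {"slide": [50, -45, -130], "roll": -0.45},
  {"slide": [85, -75, -150], "roll": -0.6},
  {"slide": [120, -105, -169], "roll": -0.75},
], grip=0)

```text
clock: 0.65
ee_pos: [0.3125, -0.373, 0.3994]
tcp_rot: [3.14, 0.0, 1.21]
force: [0.2, -1.0, 0.2]
grip_width: 0.0123
```

```bash
python3 - <<'E'
from h import *
q=[.5818,.1584,.2226]
go(b2w(q,[-.05,0,.40])[0],.2226+np.pi)
E
```

```text
t 0.65 pos [ 0.3125 -0.373   0.3994] yaw 1.21 F [ 0.2 -1.   0.2] slide [564.7  22.4  -0.8] roll -2.154 j [-0.9   0.12  1.42  0.    1.6  -0.54]
```

>>> arm_command([
  {"slide": [45, 2, -1], "roll": -0.15},
  {"slide": [90, 4, -1], "roll": -0.3},
  {"slide": [135, 6, -1], "roll": -0.45},
  {"slide": [180, 8, -1], "roll": -0.6},
  {"slide": [225, 9, -1], "roll": -0.75},
])

```text
clock: 1.15
ee_pos: [0.4014, -0.1656, 0.399]
tcp_rot: [3.142, 0.0, 1.961]
force: [0.1, 0.6, -0.3]
grip_width: -0.0003
```

```bash
python3 - <<'E'
from h import *
q=[.5818,.1584,.2226]
go(b2w(q,[-.05,0,.40])[0],.2226+np.pi)
E
```

```text
t 1.15 pos [ 0.4014 -0.1656  0.399 ] yaw 1.961 F [ 0.1  0.6 -0.3] slide [239.4 240.7  -1. ] roll -1.404 j [-0.42  0.03  1.52 -0.    1.6  -0.81]
```

>>> arm_command([
  {"slide": [30, 30, -1], "roll": -0.15},
  {"slide": [60, 60, -1], "roll": -0.3},
  {"slide": [90, 90, -1], "roll": -0.45},
  {"slide": [120, 120, -1], "roll": -0.6},
  {"slide": [150, 150, -1], "roll": -0.75},
])

```text
clock: 1.65
ee_pos: [0.4843, 0.0297, 0.4]
tcp_rot: [-3.141, -0.0, 2.711]
force: [0.5, -0.2, 1.1]
grip_width: -0.0002
```

```bash
python3 - <<'E'
from h import *
q=[.5818,.1584,.2226]
go(b2w(q,[-.05,0,.40])[0],.2226+np.pi)
E
```

```text
t 1.65 pos [0.4843 0.0297 0.4   ] yaw 2.711 F [ 0.5 -0.2  1.1] slide [ 4.800e+00  1.273e+02 -1.000e-01] roll -0.653 j [ 0.04  0.11  1.42 -0.    1.61 -1.1 ]
```

>>> arm_command([
  {"slide": [2, 40, 0], "roll": -0.15},
  {"slide": [3, 80, 0], "roll": -0.3},
  {"slide": [5, 115, 0], "roll": -0.45},
  {"slide": [5, 127, 0], "roll": -0.6},
  {"slide": [5, 127, 0], "roll": -0.653},
])

```text
clock: 2.15
ee_pos: [0.5338, 0.1471, 0.3989]
tcp_rot: [3.141, -0.002, -2.919]
force: [-1.3, -0.2, -0.1]
grip_width: 0.0002
```

```bash
python3 - <<'E'
from h import *
q=[.5818,.1584,.2226]
go(b2w(q,[-.05,0,.40])[0],.2226+np.pi)
s=bot.sense(); im=bot.capture('wrist'); cv2.imwrite('pics/w1.png',im[:,:,::-1]); np.savez('w1.npz',p=s['ee_pos'],r=s['tcp_rot'])
print(s['ee_pos'],s['tcp_rot'])
E
```

```text
t 2.15 pos [0.5338 0.1471 0.3989] yaw -2.919 F [-1.3 -0.2 -0.1] slide [ 0.7  0.4 -1.1] roll 0.0 j [ 0.25  0.23  1.28  0.    1.64 -1.55]
[0.53376201 0.14711578 0.39887701] [ 3.14129042e+00 -1.80583021e-03 -2.91882027e+00]
```

View pics/w1.png

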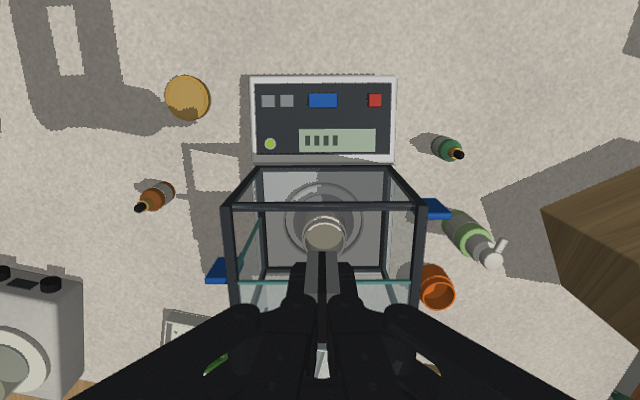

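The wrist view shows the tare key at (323,100), the power key at (375,100), the right grip at about (218,271) and the front edge of the top door at row 282. The fingers hide the top grip. I'll enlarge it for precise pixels.

```bash
python3 - <<'E'
import cv2
a=cv2.imread('pics/w1.png')[60:310,190:450]; cv2.imwrite('pics/w1z.png',cv2.resize(a,None,fx=2.4,fy=2.4,interpolation=cv2.INTER_CUBIC))
E
```

```text
(no output)
```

View pics/w1z.png

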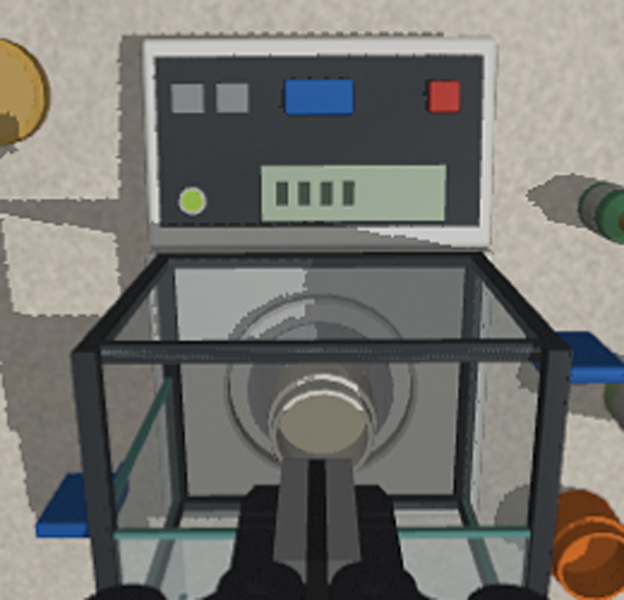

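```bash
cat > fit.py <<'E'
from h import *
z=np.load('w1.npz'); tool=(rot(z['r']),z['p'])
M=np.array([[-119,0,56],[-119,72,54],[-30,-97,247],[-30,97,247],[-18,125,233],[-10,125,233]])/1000.
W=np.array([[319,97],[444,96],[75,346],[568,346],[623,366],[623,382],[37,522],[37,536]])/2.4+[190,60]
S=np.array([[231,473],[161,441],[302,201],[420,279]])/3.5+[190,85]
D=np.array([[442,359],[402,414],[243,100],[318,88]])/3.5+[190,165]
def f(q,o=0):
    A=b2w(q,np.vstack([M,[[-.018+q[4],-.125,.233],[-.010+q[4],-.125,.233]]]))
    B=b2w(q,np.vstack([M[:2],[[-.014+q[3],0,.255],[-.014+q[4],-.110,.208]]]))
    return np.r_[(proj('wrist',A,tool)-W).ravel(),(proj('scene',B)-S).ravel(),(proj('side',B)-D).ravel()]
r=least_squares(f,[.6,0.1,0.2,.1,.1]); q=r.x
print('all',q.round(4)); print(r.fun.reshape(-1,2).round(1).tolist())
r=least_squares(lambda q:f(q)[:16],[.6,0.1,0.2,.1,.1]); print('wrist',r.x.round(4)); print(r.fun.reshape(-1,2)[:8].round(1).tolist())
r=least_squares(lambda q:f(q)[16:],[.6,0.1,0.2,.1,.1]); print('fixed',r.x.round(4))
E
python3 fit.py
```

```text
all [0.5826 0.1604 0.2282 0.0748 0.0714]
[[-0.2, -1.1], [-0.2, -0.9], [-3.2, 1.6], [2.2, 0.9], [2.4, -0.5], [1.5, 0.5], [-2.2, -0.1], [-1.3, 0.8], [-1.0, -0.8], [-0.5, -0.5], [-1.5, -1.3], [-0.7, -0.3], [0.7, -0.7], [0.5, -0.4], [0.5, -0.5], [0.6, -0.3]]
wrist [0.5826 0.1605 0.2286 0.0182 0.0712]
[[-0.2, -1.1], [-0.2, -0.9], [-3.1, 1.6], [2.3, 0.9], [2.6, -0.5], [1.6, 0.5], [-2.1, -0.2], [-1.2, 0.7]]
fixed [0.583  0.1591 0.2221 0.075  0.0732]
```

```bash
cat >> fit.py <<'E'
print('--- with z offset')
def f2(q):
    A=b2w(q,np.vstack([M,[[-.018+q[4],-.125,.233],[-.010+q[4],-.125,.233]]]))+[0,0,q[5]]
    B=b2w(q,np.vstack([M[:2],[[-.014+q[3],0,.255],[-.014+q[4],-.110,.208]]]))+[0,0,q[5]]
    return np.r_[(proj('wrist',A,tool)-W).ravel(),(proj('scene',B)-S).ravel(),(proj('side',B)-D).ravel()]
for sl in [slice(0,32),slice(0,16),slice(16,32)]:
    r=least_squares(lambda q:f2(q)[sl],[.6,0.1,0.2,.1,.1,0]); print(r.x.round(4)); print(r.fun.reshape(-1,2).round(1).tolist())
E
python3 fit.py | sed -n '/---/,$p'
```

```text
--- with z offset
[ 0.5837  0.1606  0.2228  0.0759  0.0739 -0.0054]
[[0.2, -0.4], [-0.4, 0.1], [-1.3, 0.3], [0.5, 0.6], [0.4, -0.7], [-0.6, 0.2], [-0.5, -0.4], [0.3, 0.4], [-0.7, -0.6], [-0.1, -0.3], [-0.9, -0.8], [-0.0, -0.2], [0.2, 0.8], [-0.1, 1.0], [-0.0, 0.9], [-0.1, 0.9]]
[ 5.8370e-01  1.6090e-01  2.2130e-01  9.9323e+00  7.4400e-02 -6.2000e-03]
[[0.5, -0.3], [-0.2, 0.3], [-0.8, -0.0], [0.5, 0.6], [0.3, -0.7], [-0.7, 0.2], [-0.1, -0.4], [0.7, 0.3]]
[ 0.5843  0.1588  0.2233  0.0755  0.0735 -0.0042]
[[-0.2, -0.5], [0.4, -0.3], [-0.3, -0.7], [0.5, -0.1], [0.5, 0.0], [0.2, 0.2], [0.4, 0.2], [0.3, 0.3]]
```

A rigid vertical offset of −5 mm fits all three cameras, so I'll use these heights: top grip z about 0.250, right grip about 0.203, tare key about 0.051. Next I move in behind the top grip.

```bash
echo "Q=[.5837,.1606,.2228]" >> h.py; python3 - <<'E'
from h import *
go(b2w(Q,[.100,0,.251])[0],.2228+np.pi)
E
```

```text
t 2.2 pos [0.5334 0.1462 0.3992] yaw -2.92 F [ 0.4 -0.3  0.4] slide [-152.5    3.1  147.9] roll -0.001 j [ 0.25  0.23  1.28 -0.    1.64 -1.55]
```

>>> arm_command([
  {"slide": [-45, 2, 0], "roll": 0},
  {"slide": [-90, 3, 10], "roll": 0},
  {"slide": [-130, 3, 35], "roll": 0},
  {"slide": [-152, 3, 65], "roll": 0},
  {"slide": [-152, 3, 100], "roll": 0},
])

```text
clock: 2.7
ee_pos: [0.6838, 0.1808, 0.2973]
tcp_rot: [-3.141, 0.001, -2.927]
force: [0.3, 0.4, -1.2]
grip_width: -0.0001
```

```bash
python3 - <<'E'
from h import *
s=bot.sense(); im=bot.capture('wrist'); cv2.imwrite('pics/w2.png',im[:,:,::-1])
im=bot.capture('side'); cv2.imwrite('pics/side2.png',cv2.resize(im[150:320,180:370,::-1],None,fx=3.5,fy=3.5,interpolation=cv2.INTER_CUBIC))
go(b2w(Q,[.100,0,.251])[0],.2228+np.pi)
E
```

```text
t 2.8 pos [0.679  0.1798 0.2928] yaw -2.927 F [-1.  -0.4 -0.9] slide [-3.4  2.4 41.8] roll -0.008 j [ 0.24  0.51  1.1  -0.    1.54 -1.54]
```

View pics/w2.png

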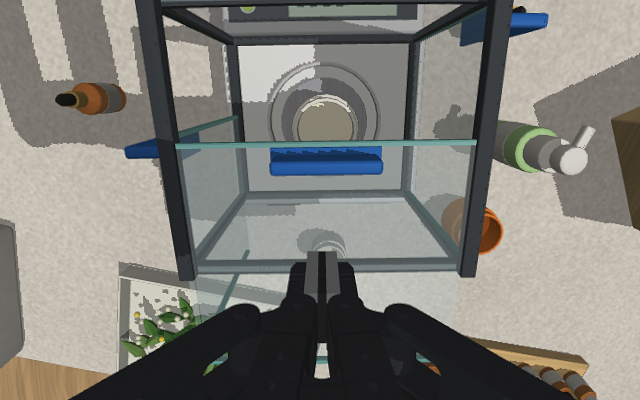

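View pics/side2.png

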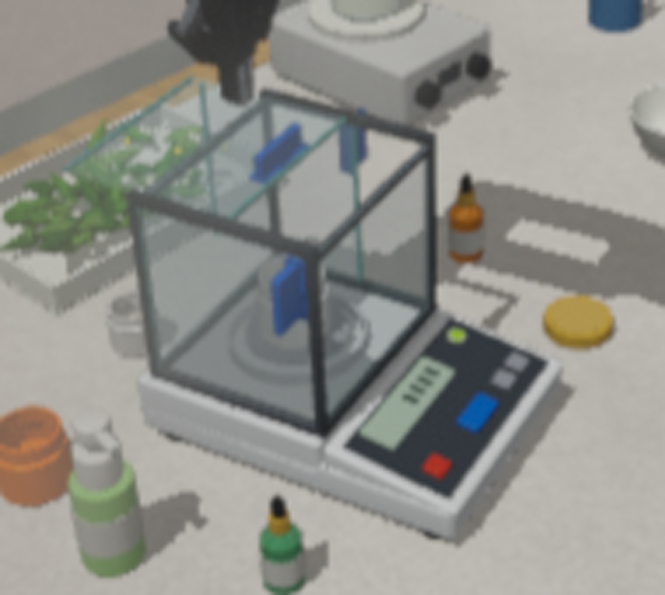

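```bash
python3 - <<'E'
from h import *
# capture pose between .6838/.2973 (call end) and now; use mid estimate both
for p in ([.6838,.1808,.2973],[.6790,.1798,.2928]):
  tool=(rot([3.141,0,-2.9225]),np.array(p))
  for z in (.261,.266):
    print(z,proj('wrist',b2w(Q,[[.066,-.03,z],[.066,.03,z],[.058,0,z]]),tool).round(0).tolist())
E
```

```text
0.261 [[270.0, 175.0], [381.0, 175.0], [325.0, 161.0]]
0.266 [[268.0, 178.0], [382.0, 177.0], [325.0, 162.0]]
0.261 [[269.0, 186.0], [381.0, 186.0], [325.0, 171.0]]
0.266 [[267.0, 189.0], [383.0, 189.0], [325.0, 174.0]]
```

The picture matches the prediction: the bar's top face lies at rows 161–174 and columns 270–383. Descending.

>>> arm_command([
  {"slide": [-3, 2, 15], "roll": 0},
  {"slide": [-3, 2, 30], "roll": -0.008},
  {"slide": [-3, 2, 42], "roll": -0.008},
  {"slide": [-3, 2, 42], "roll": -0.008},
])

```text
clock: 3.2
ee_pos: [0.6829, 0.1829, 0.2579]
tcp_rot: [-3.141, -0.002, -2.918]
force: [-0.5, 0.5, -0.2]
grip_width: -0.0002
```

```bash
python3 - <<'E'
from h import *
go(b2w(Q,[.001,0,.251])[0],.2228+np.pi)
E
```

```text
t 3.2 pos [0.6829 0.1829 0.2579] yaw -2.918 F [-0.5  0.5 -0.2] slide [100.7   0.2   7. ] roll 0.001 j [ 0.25  0.53  1.17 -0.    1.45 -1.55]
```

>>> arm_command([
  {"slide": [0, 0, 4], "roll": 0},
  {"slide": [5, 0, 7], "roll": 0},
  {"slide": [10, 0, 7], "roll": 0},
  {"slide": [15, 0, 7], "roll": 0},
  {"slide": [19, 0, 7], "roll": 0},
])

```text
clock: 3.7
ee_pos: [0.6645, 0.1789, 0.2517]
tcp_rot: [-3.142, 0.001, -2.917]
force: [-0.2, -0.3, 0.8]
grip_width: -0.0005
```

```bash
python3 - <<'E'
from h import *
go(b2w(Q,[.001,0,.251])[0],.2228+np.pi)
E
```

```text
t 3.7 pos [0.6645 0.1789 0.2517] yaw -2.917 F [-0.2 -0.3  0.8] slide [81.9  0.1  0.7] roll 0.001 j [ 0.25  0.49  1.24 -0.    1.41 -1.55]
```

Pushing: contact is expected within about 5 mm, so I go slowly at first.

>>> arm_command([
  {"slide": [3, 0, 0], "roll": 0},
  {"slide": [6, 0, 0], "roll": 0},
  {"slide": [9, 0, 0], "roll": 0},
  {"slide": [13, 0, 0], "roll": 0},
  {"slide": [18, 0, 0], "roll": 0},
])

```text
clock: 4.2
ee_pos: [0.6477, 0.175, 0.2513]
tcp_rot: [-3.141, 0.001, -2.917]
force: [1.9, 0.3, 2.0]
grip_width: 0.0002
```

>>> arm_command([
  {"slide": [6, 0, 0], "roll": 0},
  {"slide": [12, 0, 0], "roll": 0},
  {"slide": [18, 0, 0], "roll": 0},
  {"slide": [24, 0, 0], "roll": 0},
  {"slide": [30, 0, 0], "roll": 0},
])

```text
clock: 4.7
ee_pos: [0.6177, 0.1681, 0.2513]
tcp_rot: [-3.141, 0.0, -2.917]
force: [2.0, 0.1, 1.6]
grip_width: 0.0001
```

```bash
python3 - <<'E'
from h import *
go(b2w(Q,[.001,0,.251])[0],.2228+np.pi)
im=bot.capture('wrist'); cv2.imwrite('pics/w3.png',im[:,:,::-1])
E
```

```text
t 4.7 pos [0.6177 0.1681 0.2513] yaw -2.917 F [2.  0.1 1.6] slide [33.9  0.3  0.3] roll 0.001 j [ 0.25  0.41  1.37 -0.    1.36 -1.55]
```

View pics/w3.png

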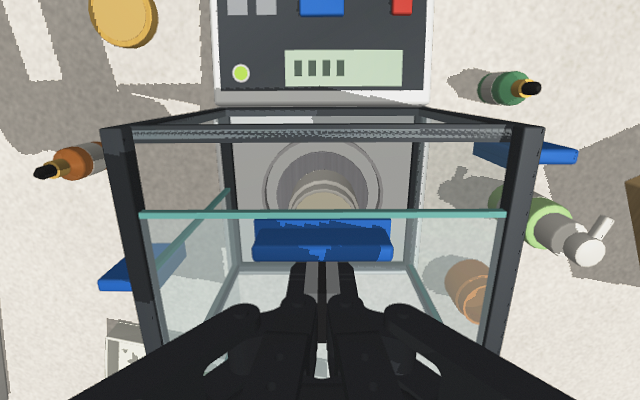

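The door is moving with the fingers at about 2 N. About 34 mm remain.

>>> arm_command([
  {"slide": [6, 0, 0], "roll": 0},
  {"slide": [12, 0, 0], "roll": 0},
  {"slide": [17, 0, 0], "roll": 0},
  {"slide": [22, 0, 0], "roll": 0},
  {"slide": [26, 0, 0], "roll": 0},
])

```text
clock: 5.25
ee_pos: [0.5924, 0.1624, 0.2511]
tcp_rot: [-3.141, -0.0, -2.917]
force: [1.4, 0.4, 0.7]
grip_width: 0.0001
```

>>> arm_command([
  {"slide": [1, 0, 0], "roll": 0},
  {"slide": [2, 0, 0], "roll": 0},
  {"slide": [3, 0, 0], "roll": 0},
  {"slide": [4, 0, 0], "roll": 0},
])

```text
clock: 5.65
ee_pos: [0.5891, 0.1616, 0.2512]
tcp_rot: [-3.141, 0.0, -2.917]
force: [1.9, -0.4, 1.6]
grip_width: -0.0001
```

```bash
python3 - <<'E'
from h import *
go(b2w(Q,[.001,0,.251])[0],.2228+np.pi)
E
```

```text
t 5.65 pos [0.5891 0.1616 0.2512] yaw -2.917 F [ 1.9 -0.4  1.6] slide [4.5 0.2 0.2] roll 0.001 j [ 0.25  0.37  1.44 -0.    1.33 -1.55]
```

Now 1 mm per row until the force rises.

>>> arm_command([
  {"slide": [1, 0, 0], "roll": 0},
  {"slide": [2, 0, 0], "roll": 0},
  {"slide": [3, 0, 0], "roll": 0},
])

```text
clock: 5.95
ee_pos: [0.586, 0.1609, 0.2511]
tcp_rot: [-3.141, 0.0, -2.917]
force: [1.1, -0.5, 1.3]
grip_width: 0.0002
```

>>> arm_command([
  {"slide": [1, 0, 0], "roll": 0},
  {"slide": [1, 0, 0], "roll": 0},
])

```text
clock: 6.15
ee_pos: [0.5848, 0.1608, 0.2511]
tcp_rot: [-3.142, -0.0, -2.917]
force: [0.3, -1.0, 1.5]
grip_width: -0.0002
```

>>> arm_command([
  {"slide": [1, 0, 0], "roll": 0},
  {"slide": [1, 0, 0], "roll": 0},
])

```text
clock: 6.35
ee_pos: [0.5839, 0.1606, 0.2511]
tcp_rot: [3.142, -0.0, -2.917]
force: [0.9, -0.6, 0.4]
grip_width: 0.0003
```

>>> arm_command([
  {"slide": [1, 0, 0], "roll": 0},
  {"slide": [1, 0, 0], "roll": 0},
])

```text
clock: 6.55
ee_pos: [0.5839, 0.1606, 0.2511]
tcp_rot: [3.142, 0.002, -2.917]
force: [4.0, 0.1, -0.8]
grip_width: -0.0001
```

>>> arm_command([
  {"slide": [1, 0, 0], "roll": 0},
  {"slide": [1, 0, 0], "roll": 0},
])

```text
clock: 6.75
ee_pos: [0.5839, 0.1605, 0.2511]
tcp_rot: [3.142, 0.004, -2.917]
force: [6.6, 2.2, -2.5]
grip_width: 0.0002
```

```bash
python3 - <<'E'
from h import *
go(b2w(Q,[.001,0,.251])[0],.2228+np.pi)
im=bot.capture('wrist'); cv2.imwrite('pics/w4.png',im[:,:,::-1])
E
```

```text
t 6.75 pos [0.5839 0.1605 0.2511] yaw -2.917 F [ 6.6  2.2 -2.5] slide [-0.8  0.1  0.1] roll 0.001 j [ 0.25  0.36  1.46 -0.    1.32 -1.55]
```

View pics/w4.png

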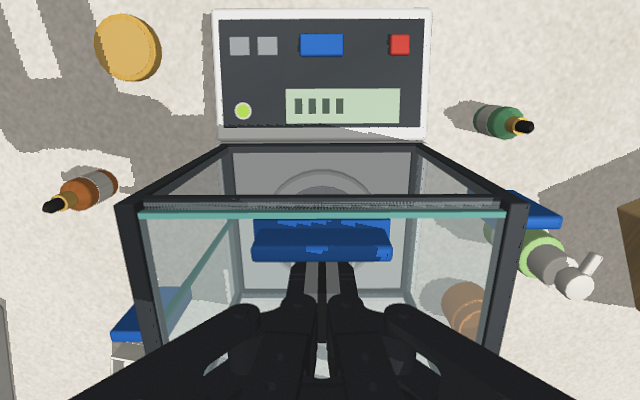

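The top door is at its stop: position unchanged over the last pushes, force up to 6.6 N, and the front edge of the glass meets the frame at row 213. I back off, lift and go to the right door.

>>> arm_command([
  {"slide": [-8, 0, 0], "roll": 0},
  {"slide": [-20, 0, -10], "roll": 0},
  {"slide": [-35, 0, -35], "roll": 0},
  {"slide": [-50, 0, -60], "roll": 0},
  {"slide": [-65, 0, -70], "roll": 0},
])

```text
clock: 7.3
ee_pos: [0.646, 0.1749, 0.3238]
tcp_rot: [3.141, 0.002, -2.917]
force: [0.1, 0.1, -0.5]
grip_width: 0.0006
```

```bash
python3 - <<'E'
from h import *
go(b2w(Q,[.100,-.119,.315])[0],.2228+np.pi)
E
```

```text
t 7.3 pos [0.646  0.1749 0.3238] yaw -2.917 F [ 0.1  0.1 -0.5] slide [ -35.9 -119.2    8.9] roll 0.002 j [ 0.25  0.44  1.15  0.    1.55 -1.55]
```

>>> arm_command([
  {"slide": [-15, -40, 0], "roll": 0},
  {"slide": [-30, -80, 0], "roll": 0},
  {"slide": [-36, -110, 0], "roll": 0},
  {"slide": [-36, -119, 0], "roll": 0},
  {"slide": [-36, -119, 0], "roll": 0},
])

```text
clock: 7.8
ee_pos: [0.7068, 0.0654, 0.3204]
tcp_rot: [3.141, -0.003, -2.919]
force: [0.1, -0.4, 0.7]
grip_width: -0.0
```

```bash
python3 - <<'E'
from h import *
s=bot.sense()
im=bot.capture('wrist'); cv2.imwrite('pics/w5.png',im[:,:,::-1])
go(b2w(Q,[.100,-.119,.207])[0],.2228+np.pi)
print(proj('wrist',b2w(Q,[[.056,-.125,.228],[.064,-.125,.228],[-.03,-.097,.242],[.14,-.097,.242]]),(rot(s['tcp_rot']),s['ee_pos'])).round(0))
E
```

```text
t 7.85 pos [0.7065 0.0668 0.3209] yaw -2.918 F [-0.5  0.5 -0.5] slide [ -1.2  -0.5 113.9] roll 0.001 j [ 0.08  0.52  1.03  0.    1.6  -1.72]
[[314. 146.]
 [314. 158.]
 [361.   2.]
 [352. 264.]]
```

View pics/w5.png

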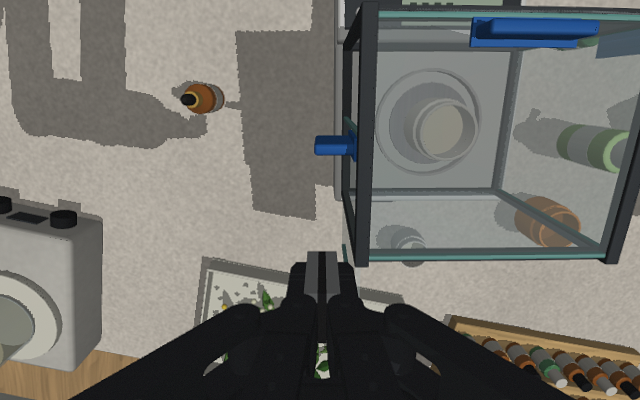

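The fin's outer top corner is at (315,135)–(315,155) and the frame rail at column ~357, which agrees with the prediction. I'll keep the tip at z≈0.214 so that the knuckles stay above the frame.

>>> arm_command([
  {"slide": [-1, -1, 30], "roll": 0},
  {"slide": [-1, -1, 60], "roll": 0},
  {"slide": [-1, -1, 85], "roll": 0},
  {"slide": [-1, -1, 95], "roll": 0},
  {"slide": [-1, -1, 98], "roll": 0},
])

```text
clock: 8.35
ee_pos: [0.7073, 0.0672, 0.2223]
tcp_rot: [3.141, -0.002, -2.916]
force: [-0.6, -0.3, 0.3]
grip_width: -0.0001
```

```bash
python3 - <<'E'
from h import *
s=bot.sense()
im=bot.capture('wrist'); cv2.imwrite('pics/w6.png',im[:,:,::-1])
im=bot.capture('scene'); cv2.imwrite('pics/sc6.png',cv2.resize(im[85:255,190:370,::-1],None,fx=3.5,fy=3.5,interpolation=cv2.INTER_CUBIC))
go(b2w(Q,[.001,-.120,.214])[0],.2228+np.pi)
E
```

```text
t 8.45 pos [0.7084 0.0667 0.2241] yaw -2.916 F [ 0.5  0.1 -0.5] slide [99.9 -0.6 10. ] roll 0.002 j [ 0.08  0.54  1.22  0.    1.38 -1.72]
```

View pics/w6.png

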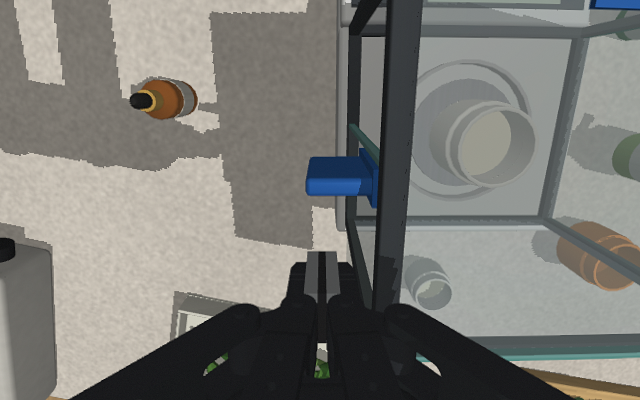

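View pics/sc6.png

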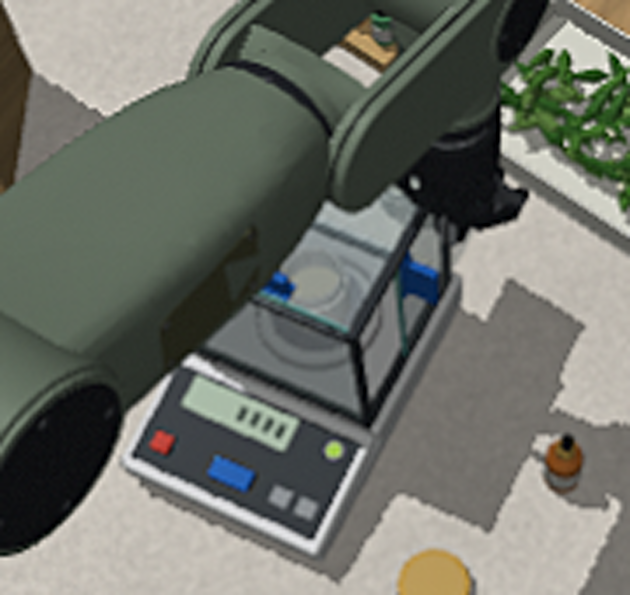

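Clear of the rail, with the fin directly in front of the fingers (columns 306–378). I go down the last 9 mm and then push.

>>> arm_command([
  {"slide": [0, -1, 5], "roll": 0},
  {"slide": [4, -1, 9], "roll": 0},
  {"slide": [10, -1, 9], "roll": 0},
  {"slide": [16, -1, 9], "roll": 0},
  {"slide": [20, -1, 9], "roll": 0},
])

```text
clock: 8.95
ee_pos: [0.6884, 0.0601, 0.2146]
tcp_rot: [-3.141, 0.0, -2.918]
force: [0.1, -0.1, -0.4]
grip_width: 0.0002
```

>>> arm_command([
  {"slide": [3, 0, 0], "roll": 0},
  {"slide": [6, 0, 0], "roll": 0},
  {"slide": [9, 0, 0], "roll": 0},
  {"slide": [13, 0, 0], "roll": 0},
  {"slide": [17, 0, 0], "roll": 0},
])

```text
clock: 9.45
ee_pos: [0.6726, 0.0565, 0.2143]
tcp_rot: [-3.141, 0.001, -2.917]
force: [1.3, 0.0, 0.1]
grip_width: 0.0001
```

```bash
python3 - <<'E'
from h import *
im=bot.capture('wrist'); cv2.imwrite('pics/w7.png',im[:,:,::-1])
go(b2w(Q,[.001,-.120,.214])[0],.2228+np.pi)
E
```

```text
t 9.5 pos [0.6718 0.0564 0.2144] yaw -2.917 F [-0.5 -0.8  1.2] slide [61.9  1.2  0.4] roll 0.001 j [ 0.07  0.49  1.34 -0.    1.31 -1.73]
```

View pics/w7.png

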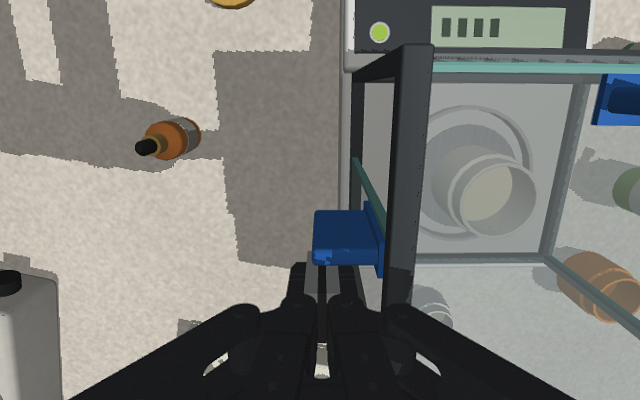

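The fingers are on the fin (312–338 overlap). 62 mm to go.

>>> arm_command([
  {"slide": [6, 0, 0], "roll": 0},
  {"slide": [12, 0, 0], "roll": 0},
  {"slide": [18, 1, 0], "roll": 0},
  {"slide": [24, 1, 0], "roll": 0},
  {"slide": [30, 1, 0], "roll": 0},
])

```text
clock: 10.0
ee_pos: [0.6424, 0.0507, 0.2142]
tcp_rot: [-3.141, 0.0, -2.917]
force: [1.0, 0.1, 0.2]
grip_width: -0.0002
```

>>> arm_command([
  {"slide": [6, 0, 0], "roll": 0},
  {"slide": [12, 0, 0], "roll": 0},
  {"slide": [17, 0, 0], "roll": 0},
  {"slide": [21, 0, 0], "roll": 0},
  {"slide": [24, 0, 0], "roll": 0},
])

```text
clock: 10.5
ee_pos: [0.6192, 0.0455, 0.2142]
tcp_rot: [-3.142, -0.0, -2.917]
force: [2.2, -0.3, 0.9]
grip_width: -0.0001
```

```bash
python3 - <<'E'
from h import *
im=bot.capture('wrist'); cv2.imwrite('pics/w8.png',im[:,:,::-1])
go(b2w(Q,[.001,-.120,.214])[0],.2228+np.pi)
E
```

```text
t 10.55 pos [0.6187 0.0455 0.2142] yaw -2.917 F [0.9 0.1 0. ] slide [7.7 0.  0.2] roll 0.001 j [ 0.05  0.4   1.48  0.    1.26 -1.74]
```

View pics/w8.png

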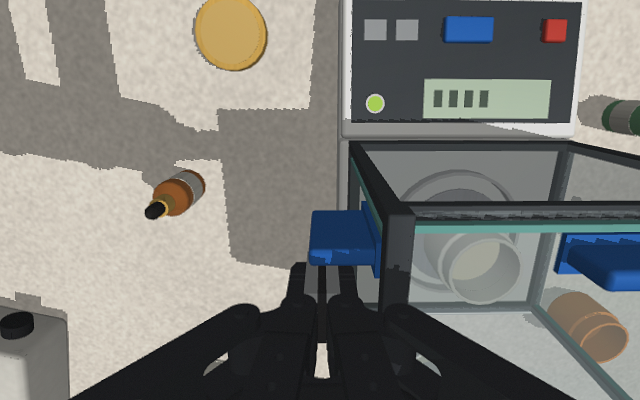

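About 8 mm remain. I take 1 mm per row and feel for the stop.

>>> arm_command([
  {"slide": [1, 0, 0], "roll": 0},
  {"slide": [2, 0, 0], "roll": 0},
  {"slide": [3, 0, 0], "roll": 0},
  {"slide": [4, 0, 0], "roll": 0},
  {"slide": [5, 0, 0], "roll": 0},
])

```text
clock: 11.05
ee_pos: [0.6147, 0.0446, 0.2142]
tcp_rot: [3.141, 0.0, -2.917]
force: [1.0, 0.5, 1.1]
grip_width: 0.0002
```

>>> arm_command([
  {"slide": [1, 0, 0], "roll": 0},
  {"slide": [2, 0, 0], "roll": 0},
  {"slide": [2, 0, 0], "roll": 0},
])

```text
clock: 11.35
ee_pos: [0.6125, 0.044, 0.2141]
tcp_rot: [3.141, -0.0, -2.917]
force: [0.6, 1.6, 0.2]
grip_width: -0.0001
```

>>> arm_command([
  {"slide": [1, 0, 0], "roll": 0},
  {"slide": [1, 0, 0], "roll": 0},
])

```text
clock: 11.55
ee_pos: [0.6116, 0.0438, 0.2141]
tcp_rot: [3.141, -0.0, -2.917]
force: [0.6, 1.1, 0.6]
grip_width: -0.0004
```

>>> arm_command([
  {"slide": [1, 0, 0], "roll": 0},
  {"slide": [1, 0, 0], "roll": 0},
])

```text
clock: 11.75
ee_pos: [0.611, 0.0437, 0.2141]
tcp_rot: [3.142, 0.001, -2.917]
force: [1.6, 1.4, 0.0]
grip_width: -0.0003
```

>>> arm_command([
  {"slide": [1, 0, 0], "roll": 0},
  {"slide": [1, 0, 0], "roll": 0},
])

```text
clock: 11.95
ee_pos: [0.611, 0.0436, 0.2142]
tcp_rot: [-3.142, 0.003, -2.917]
force: [5.4, 2.7, -1.5]
grip_width: -0.0002
```

>>> arm_command([
  {"slide": [1, 0, 0], "roll": 0},
  {"slide": [1, 0, 0], "roll": 0},
])

```text
clock: 12.15
ee_pos: [0.611, 0.0436, 0.2142]
tcp_rot: [-3.141, 0.005, -2.917]
force: [7.3, 2.9, -3.1]
grip_width: 0.0001
```

```bash
python3 - <<'E'
from h import *
im=bot.capture('wrist'); cv2.imwrite('pics/w9.png',im[:,:,::-1])
go(b2w(Q,[.001,-.120,.214])[0],.2228+np.pi)
E
```

```text
t 12.2 pos [0.611  0.0437 0.2142] yaw -2.917 F [ 7.6  3.  -3.3] slide [-0.2  0.1  0.2] roll 0.001 j [ 0.05  0.39  1.51  0.    1.24 -1.74]
```

View pics/w9.png

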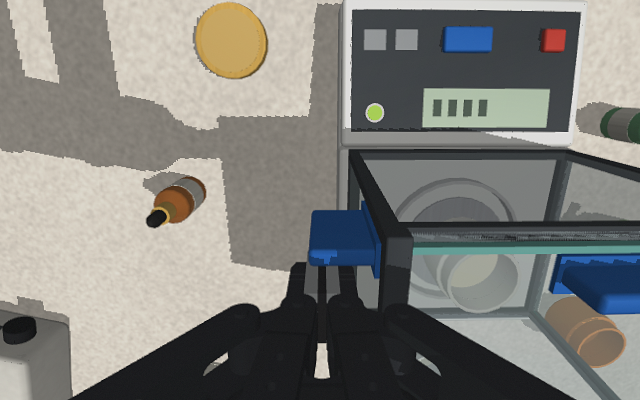

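The right door is at its stop: motion ended at the predicted place and the force rose to about 7.6 N. I back off, lift and go over the tare key.

>>> arm_command([
  {"slide": [-8, 0, 0], "roll": 0},
  {"slide": [-16, -3, -10], "roll": 0},
  {"slide": [-20, -5, -40], "roll": 0},
  {"slide": [-20, -5, -75], "roll": 0},
  {"slide": [-20, -5, -100], "roll": 0},
])

```text
clock: 12.7
ee_pos: [0.6294, 0.0423, 0.3161]
tcp_rot: [-3.141, -0.0, -2.918]
force: [1.0, 0.1, -0.5]
grip_width: -0.0002
```

```bash
python3 - <<'E'
from h import *
go(b2w(Q,[-.121,0,.20])[0],.2228+np.pi)
E
```

```text
t 12.7 pos [0.6294 0.0423 0.3161] yaw -2.918 F [ 1.   0.1 -0.5] slide [139.2 125.7 116. ] roll 0.001 j [ 0.05  0.38  1.27 -0.    1.5  -1.75]
```

>>> arm_command([
  {"slide": [30, 25, 0], "roll": 0},
  {"slide": [65, 55, 0], "roll": 0},
  {"slide": [100, 90, 0], "roll": 0},
  {"slide": [130, 115, 0], "roll": 0},
  {"slide": [139, 126, 20], "roll": 0},
])

```text
clock: 13.2
ee_pos: [0.4636, 0.1356, 0.2966]
tcp_rot: [3.142, 0.003, -2.916]
force: [0.9, 0.1, -0.2]
grip_width: -0.0001
```

```bash
python3 - <<'E'
from h import *
s=bot.sense()
im=bot.capture('wrist'); cv2.imwrite('pics/w10.png',im[:,:,::-1]); im=bot.capture('scene'); cv2.imwrite('pics/sc10.png',im[:,:,::-1])
print(proj('wrist',b2w(Q,[[-.119,0,.051],[-.119,.072,.05],[-.03,.097,.242],[-.03,-.097,.242]]),(rot(s['tcp_rot']),s['ee_pos'])).round(0))
go(b2w(Q,[-.121,0,.08])[0],.2228+np.pi)
E
```

```text
[[320. 165.]
 [381. 165.]
 [452. 344.]
 [183. 343.]]
t 13.3 pos [0.4627 0.1348 0.2927] yaw -2.915 F [ 0.6 -0.1  0.9] slide [ -3.9  -1.4 212.7] roll 0.004 j [ 0.26  0.14  1.65 -0.    1.36 -1.54]
```

View pics/w10.png

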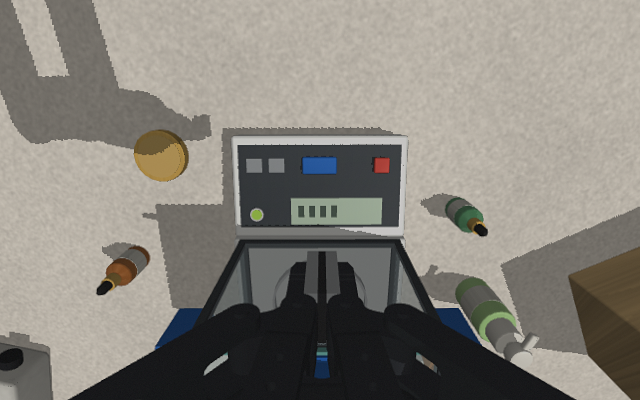

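View pics/sc10.png

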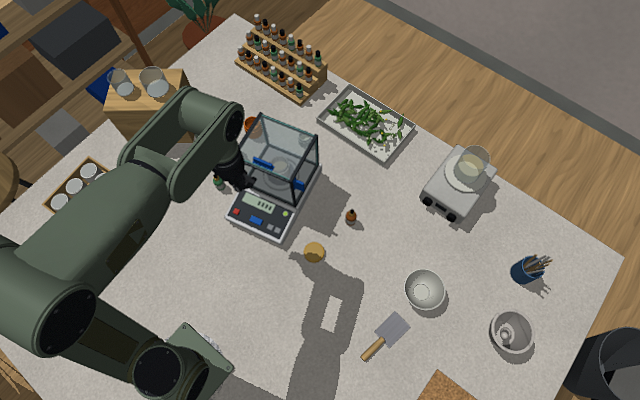

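The tare key is at (320,166), as predicted. The two side grips both start at row 308, so the right door stands where the shut left one does. Descending over the key.

>>> arm_command([
  {"slide": [-2, -1, 45], "roll": 0},
  {"slide": [-4, -1, 90], "roll": 0},
  {"slide": [-4, -1, 135], "roll": 0},
  {"slide": [-4, -1, 175], "roll": 0},
  {"slide": [-4, -1, 195], "roll": 0},
])

```text
clock: 13.8
ee_pos: [0.4692, 0.1332, 0.096]
tcp_rot: [-3.141, -0.006, -2.918]
force: [-0.1, 0.8, 1.1]
grip_width: 0.0004
```

```bash
python3 - <<'E'
from h import *
s=bot.sense()
im=bot.capture('wrist'); cv2.imwrite('pics/w11.png',im[:,:,::-1]); 
im=bot.capture('scene'); cv2.imwrite('pics/sc11.png',cv2.resize(im[85:255,190:370,::-1],None,fx=3.5,fy=3.5,interpolation=cv2.INTER_CUBIC))
im=bot.capture('side'); cv2.imwrite('pics/si11.png',cv2.resize(im[165:325,190:360,::-1],None,fx=3.5,fy=3.5,interpolation=cv2.INTER_CUBIC))
go(b2w(Q,[-.121,0,.052])[0],.2228+np.pi)
E
```

```text
t 13.95 pos [0.4705 0.1338 0.0983] yaw -2.918 F [0.  0.2 0.3] slide [ 4.5  1.1 46.3] roll 0.001 j [ 0.25  0.32  1.95 -0.    0.88 -1.54]
```

View pics/w11.png

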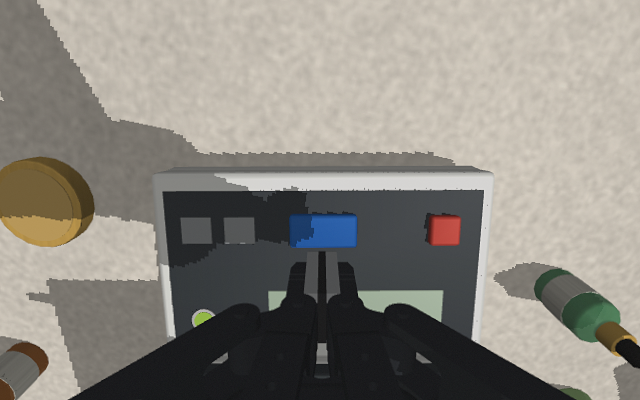

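View pics/sc11.png

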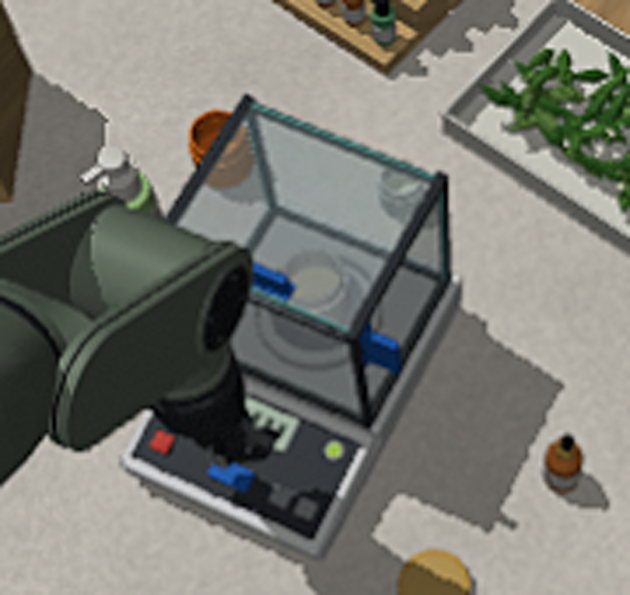

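View pics/si11.png

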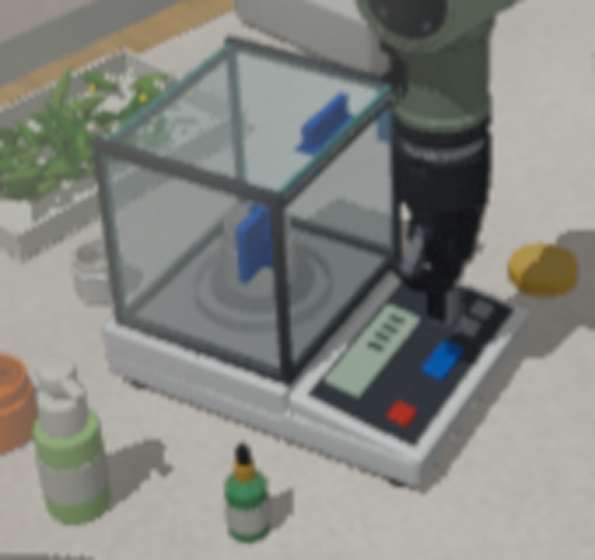

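Both doors are shut in both views. I go down to just above the key, then press in small steps.

>>> arm_command([
  {"slide": [5, 1, 10], "roll": 0},
  {"slide": [5, 1, 20], "roll": 0},
  {"slide": [5, 1, 30], "roll": 0},
  {"slide": [5, 1, 33], "roll": 0},
])

```text
clock: 14.35
ee_pos: [0.4644, 0.1342, 0.0654]
tcp_rot: [-3.141, -0.001, -2.917]
force: [0.2, 0.2, 0.2]
grip_width: -0.0003
```

>>> arm_command([
  {"slide": [0, 0, 1], "roll": 0},
  {"slide": [0, 0, 2], "roll": 0},
  {"slide": [0, 0, 3], "roll": 0},
])

```text
clock: 14.65
ee_pos: [0.4653, 0.1345, 0.0634]
tcp_rot: [-3.141, 0.001, -2.917]
force: [0.0, 0.2, -0.8]
grip_width: -0.0001
```

```bash
python3 - <<'E'
from h import *
go(b2w(Q,[-.121,0,.052])[0],.2228+np.pi)
E
```

```text
t 14.65 pos [0.4653 0.1345 0.0634] yaw -2.917 F [ 0.   0.2 -0.8] slide [-0.3 -0.7 11.4] roll 0.001 j [ 0.26  0.36  2.   -0.    0.78 -1.54]
```

>>> arm_command([
  {"slide": [0, 0, 2], "roll": 0},
  {"slide": [0, 0, 4], "roll": 0},
  {"slide": [0, 0, 5], "roll": 0},
])

```text
clock: 14.95
ee_pos: [0.4649, 0.1344, 0.058]
tcp_rot: [-3.141, -0.0, -2.917]
force: [0.2, 0.7, 0.3]
grip_width: -0.0001
```

>>> arm_command([
  {"slide": [0, 0, 1], "roll": 0},
  {"slide": [0, 0, 2], "roll": 0},
])

```text
clock: 15.15
ee_pos: [0.4651, 0.1344, 0.0562]
tcp_rot: [-3.142, 0.0, -2.917]
force: [0.3, 0.6, 1.7]
grip_width: -0.0002
```

>>> arm_command([
  {"slide": [0, 0, 1], "roll": 0},
  {"slide": [0, 0, 2], "roll": 0},
])

```text
clock: 15.35
ee_pos: [0.4653, 0.1345, 0.0543]
tcp_rot: [-3.142, 0.001, -2.917]
force: [0.6, 0.2, 2.3]
grip_width: -0.0003
```

>>> arm_command([
  {"slide": [0, 0, 1], "roll": 0},
  {"slide": [0, 0, 1], "roll": 0},
])

```text
clock: 15.55
ee_pos: [0.4654, 0.1345, 0.0533]
tcp_rot: [-3.142, 0.001, -2.917]
force: [0.8, -0.0, 3.8]
grip_width: -0.0
```

>>> arm_command([
  {"slide": [0, 0, 1], "roll": 0},
  {"slide": [0, 0, 1], "roll": 0},
])

```text
clock: 15.75
ee_pos: [0.4655, 0.1345, 0.0529]
tcp_rot: [-3.142, 0.001, -2.917]
force: [-0.6, 0.2, 8.2]
grip_width: -0.0002
```

>>> arm_command([
  {"slide": [0, 0, 1], "roll": 0},
  {"slide": [0, 0, 1], "roll": 0},
])

```text
clock: 15.95
ee_pos: [0.4656, 0.1345, 0.0526]
tcp_rot: [-3.141, 0.002, -2.917]
force: [-2.4, -0.9, 14.0]
grip_width: -0.0003
```

>>> arm_command([
  {"slide": [0, 0, 1], "roll": 0},
  {"slide": [0, 0, 1], "roll": 0},
])

```text
clock: 16.15
ee_pos: [0.4656, 0.1346, 0.0524]
tcp_rot: [-3.142, 0.002, -2.917]
force: [-3.3, -1.4, 21.0]
grip_width: -0.0002
```

The key bottomed: first contact at z≈0.057, stiff at 0.053, so about 4 mm of travel, with 21 N at the end. Releasing.

>>> arm_command([
  {"slide": [0, 0, -5], "roll": 0},
  {"slide": [0, 0, -15], "roll": 0},
  {"slide": [0, 0, -35], "roll": 0},
  {"slide": [0, 0, -60], "roll": 0},
  {"slide": [0, 0, -90], "roll": 0},
])

```text
clock: 16.65
ee_pos: [0.4638, 0.1341, 0.1402]
tcp_rot: [-3.141, -0.003, -2.917]
force: [0.2, -0.2, -0.2]
grip_width: 0.0002
```

>>> arm_command([
  {"slide": [10, 0, -40], "roll": 0},
  {"slide": [20, 0, -80], "roll": 0},
  {"slide": [30, 0, -120], "roll": 0},
  {"slide": [40, 0, -150], "roll": 0},
  {"slide": [40, 0, -150], "roll": 0},
])

```text
clock: 17.15
ee_pos: [0.4266, 0.1257, 0.2945]
tcp_rot: [3.141, 0.008, -2.917]
force: [-0.1, -0.4, -0.5]
grip_width: 0.0
```

```bash
python3 - <<'E'
from h import *
print(bot.sense()['force'].round(1))
im=bot.capture('wrist'); cv2.imwrite('pics/w12.png',im[:,:,::-1]); 
im=bot.capture('side'); cv2.imwrite('pics/si12.png',cv2.resize(im[165:325,190:360,::-1],None,fx=3.5,fy=3.5,interpolation=cv2.INTER_CUBIC))
E
```

```text
[-0.1 -0.4 -0.5]
```

View pics/w12.png

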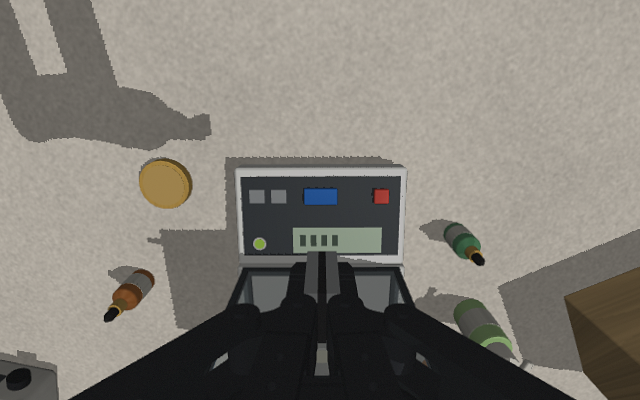

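View pics/si12.png

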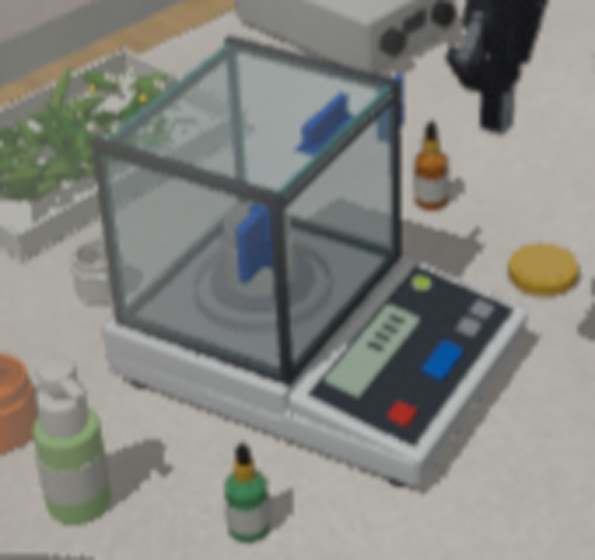

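The views show both doors shut, the tare key up at (320,197), the power key as before, and everything else in place. The arm is clear, so I hand in.

```bash
python3 -c "
from station import bot
print(bot.finish_job())"
```

```text
the job is handed in; nothing more can be done
None
```

I pushed the top door shut first, then the right-hand door, with the closed fingertips. Only then did I press the tare key and let it go. The job was handed in at about 17 s.

- **Doors:** each stopped within about 1 mm of where its shut position was predicted, and the force then rose to about 7–8 N against the buffer. The last pictures show both doors shut, and the left door shut as before.
- **Tare key:** contact came at z≈57 mm and it went stiff at about 53 mm, which is its 4 mm of travel. I pressed to 21 N, well past the 4 N it needs. I judged "right down" and the spring-back only from height, force and pictures, since the key's travel cannot be read.
- **Everything else:** the red power key was never touched. The jar, the bottles and the lid look unmoved in the last pictures.
- **Disagreement:** the cameras put the balance about 5 mm lower than the heights given in the text, but contact with the tare key agreed with the text. I allowed for both heights when pushing the doors, so it made no difference.

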